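# Tip the tea caddy's lid shut

### The job

Close the plain aluminium tea caddy: push its open lid from behind, up and over past upright, then leave it to fall shut by its own weight without pressing it down. Leave the blue sugar tin open, and do not knock or shift the glass tumbler that stands behind the caddy.

Things in the scene. Friction and masses are not known exactly. Their poses are not given: they have to be found in the camera images.
- tea_caddy: Plain aluminium tea caddy, square open tin 120 x 120 mm, 120 mm high, fixed to the counter, to the robot's left or right. Origin: centre of its underside, z up; its +x points to its hinge side (away from the robot, turned up to 0.4 rad either way), y runs along the hinge. Hinge line at x = 62, z = 120 mm in this frame.
- tea_lid (a joint): Hinge of the caddy's flat aluminium lid, rad: 0 shut, 1.57 upright, 1.95 leaning back on its stop (start). Lid 126 mm wide, 6 mm thick, 128 mm from hinge to free edge: at value q the edge is at x = 62 - 128 cos q, z = 120 + 128 sin q mm in the caddy's frame. About 0.14 kg, nearly free hinge: falls shut below about 1.5, back open above 1.6. Its smooth back faces the caddy's +x when open.
- sugar_lid_edge (a point): Middle of the free edge of the open lid of the sugar tin, a blue tin of the same size and shape as the caddy with white bands, its lid leaning back on its stop too (the edge is about 239 mm above the counter). It must stay open.
- tumbler_centre (a point): Centre (half-way up, 55 mm above the counter) of a loose clear glass tumbler 68 mm across and 110 mm high, standing upright on the counter close behind the hinge side of the caddy, below its open lid.

How it is judged (in metres and radians):
On the way:
1. the caddy's lid has been pushed past upright (value of joint tea_lid below 1.5 rad), for 0.05 s.
At the end, for the whole second after the job is handed in: The tea caddy's lid is shut (within 0.06 rad), the sugar tin's lid is still open where it was (its edge within 30 mm), and the tumbler stands upright (within 10 degrees) within 15 mm of where it stood (value of joint tea_lid below 0.06 rad and distance of sugar_lid_edge from where it was at the start of the episode below 0.03 m and distance of tumbler_centre from where it was at the start of the episode below 0.015 m and angle between tumbler_centre's own z axis and vertical below 0.17 rad); the robot touches nothing.
It fails at once if the caddy is touched with more than 1 N while its lid is lower than 0.6 rad (lid pressed down or carried shut instead of falling) (value of joint tea_lid below 0.6 rad and contact force between any of the fingers, the arm and tea_caddy above 1 N).
It fails at once if the sugar tin's lid is moved by more than 50 mm (distance of sugar_lid_edge from where it was at the start of the episode above 0.05 m).
It fails at once if the tumbler is shifted by more than 25 mm or tipped (distance of tumbler_centre from where it was at the start of the episode above 0.025 m or angle between tumbler_centre's own z axis and vertical above 0.35 rad).
It also fails if it takes over 32 s, if anything falls off the work surface, if the arm or the gripper's body presses on something with over 40 N, if the wrist force passes 120 N, or if a joint passes its speed limit or range.

### The arm

A 6-joint arm with a two-finger parallel gripper is mounted at the origin on the work surface. World frame = base frame: x ahead of the robot, y to its left, z up, the work surface at z = 0. Lengths are in mm, angles in rad, forces in N, time in s.
With the tool pointing down it reaches from about 350 to 975 mm from the base axis. Payload 7.1 kg.
Tool frame: the origin (TCP) lies at the very end of the fingers, on their centre line; the grasp point (between the pads) lies 19 mm behind it (ctrl.pinch_z is the distance from the TCP to the grasp point, in mm); z points along the fingers, y is the direction in which the jaws open and shut (so a half turn about z gives the same grasp; the last joint's range is limited). The gripper opens to 88 mm and grips with 3 to 60 N. Pads are 20 mm wide; open, the fingers measure 115 mm over their backs; the gripper's body (75 mm by 178 mm) begins 61 mm behind the grasp point.
Start: joints at [1.142, 0.423, 1.63, -0, 1.089, -0.019], TCP at [248.984, 573.247, 222.675] pointing down, gripper open.
Joint ranges: [-3, 3], [-0.9, 2.11], [0.09, 2.58], [-1.31, 4.45], [0.11, 2.69], [-2.54, 2.54]. Speed limits (rad/s): [2.39, 2.39, 3.01, 3.14, 3.14, 3.14].

### API

Orientations are given as a rotation vector (axis times angle).
In Python, from workcell import ctrl gives the robot as it stands.
- The arm moves only by the shell command python3 -m inch 'ROWS' [OPENING]. ROWS is JSON, a list of rows, each an object with "xyz": the shift along the tool's x, y, z in cm, a list of three; "spin": the turn about the tool's z in degrees. A call has 1 to 20 rows; each row is the pose to reach, as a shift and turn from the pose measured when the call began, along the tool's axes at that moment; what a row does not reach only later rows make up. A row lasts 1/10 s, in which the tool goes at most 50 mm and 8.59 degrees, less where a joint would pass 70% of its speed; a pose out of reach is approached as far as the arm can. A call with a gripper value outside its range is refused whole. OPENING is the closure, from 0 (fully open) to 1 (shut), set as the call begins (- or left out, the last holds). The fingers move at their own pace and stop on an object; the grip force is fixed at half the most. Time passes only in rows, so rows that repeat a pose let the fingers close. It gives the time, the measured TCP pose, the force and the opening at its end, in the units of the state.
- ctrl.get_obs(): the state, without advancing time (a new reading comes with each control period).
- ctrl.get_image(name): name is "scene" or "top"; returns the picture (384x512x3 uint8, red, green, blue); there is no depth.
- ctrl.camera_info(name): a dict with "camera_matrix" (3x3 intrinsics, pixels), "R" (3x3) and "t" (3): a world point X has camera coordinates R X + t. Camera axes: x right, y down, z forward; pixel columns grow to the right and rows downward; lengths in mm; the calibration is good to about 2 mm. A picture is of the moment at which its call begins. camera_info takes no time and is no camera call.
- ctrl.close_job(): hands the job in, once; it reports no verdict.
The state is a dict: "t": time; "qpos": joint angles; "qvel": joint speeds; "joint_torque": joint torques, N m; "ee_pos": TCP position; "orientation": TCP orientation; "ft_force": force on the tool from outside, world axes, zero at the start; "moment": the same for the moment, N m; "width": finger opening in mm.
Only numpy, scipy, OpenCV 4.12 (cv2) and the standard library are available. Lean on these libraries where they do the work, as an engineer would, in place of code of your own. Each camera call takes 0.05 s, during which the arm holds its last target. There are 200 camera calls.

## Working session

There is one attempt and no reset: what is moved stays moved. The work goes in short steps, Python scripts to look and compute and a shell command to move; the robot and the scene stay as the last step left them, time stands still between calls to the robot, and variables do not carry over. Pictures are saved under pics/ and viewed, about 8 in all and at most 12, crops included, and the job is handed in when it is done.

```bash
mkdir -p pics; python3 - <<'E'
from workcell import ctrl
import cv2,numpy as np
for n in("scene","top"):
    im=ctrl.get_image(n); cv2.imwrite(f"pics/{n}0.png",im[:,:,::-1])
    c=ctrl.camera_info(n); print(n,{k:np.round(v,3).tolist() for k,v in c.items() if k in("camera_matrix","R","t")})
o=ctrl.get_obs();print(o)
E
```

```text
scene {'camera_matrix': [[491.959, 0.0, 259.909], [0.0, 491.959, 196.268], [0.0, 0.0, 1.0]], 'R': [[-0.982, -0.191, -0.005], [-0.162, 0.851, -0.5], [0.1, -0.49, -0.866]], 't': [484.388, 132.241, 1127.061]}
top {'camera_matrix': [[368.666, 0.0, 259.477], [0.0, 368.666, 192.773], [0.0, 0.0, 1.0]], 'R': [[0.013, -1.0, 0.022], [-0.994, -0.016, -0.104], [0.104, -0.021, -0.994]], 't': [-14.04, 493.663, 911.112]}
{'t': 0.1, 'qpos': array([ 1.14201892e+00,  4.23759681e-01,  1.63059213e+00,  1.70159834e-05,
        1.08861892e+00, -1.89728759e-02]), 'qvel': array([ 0.00013728, -0.00167225, -0.00204181,  0.00129875, -0.00076439,
        0.00017527]), 'joint_torque': array([ 8.16867268e-04, -5.45617747e+01, -2.74326038e+01,  6.46145199e-02,
        1.87860557e-02, -2.12258072e-05]), 'ee_pos': array([248.76788074, 572.81419267, 221.99082568]), 'orientation': array([-6.39171248e-01, -3.07555614e+00,  2.10518279e-03]), 'ft_force': array([-0.57409426,  0.04997229,  0.06546984]), 'moment': array([ 0.00860798, -0.01735244, -0.0102738 ]), 'width': 87.6018808561984}
```

View pics/scene0.png

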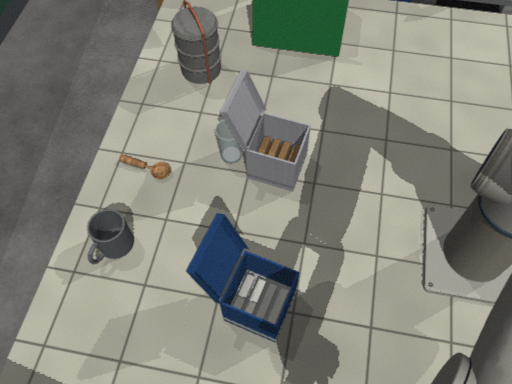

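View pics/top0.png

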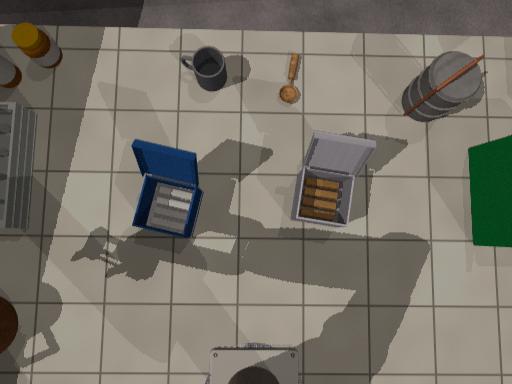

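The top view shows the aluminium caddy near (325,197) with its lid edge at about (315–373, 132–150), and the blue tin near (168,207). In the scene view the tumbler is at about (230,145), behind the caddy. I'll enlarge both crops to measure.

```bash
python3 - <<'E'
import cv2,numpy as np
a=cv2.imread("pics/top0.png")[120:235,285:385]; b=cv2.imread("pics/scene0.png")[65:195,205:315]
a=cv2.resize(a,None,fx=5,fy=5,interpolation=cv2.INTER_CUBIC);b=cv2.resize(b,None,fx=4.5,fy=4.5,interpolation=cv2.INTER_CUBIC)
cv2.imwrite("pics/ta.png",a);cv2.imwrite("pics/sb.png",b);print(a.shape,b.shape)
E
```

```text
(575, 500, 3) (585, 495, 3)
```

View pics/ta.png

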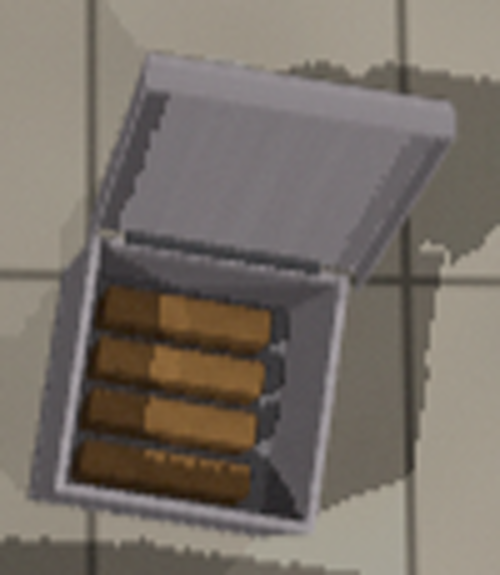

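View pics/sb.png

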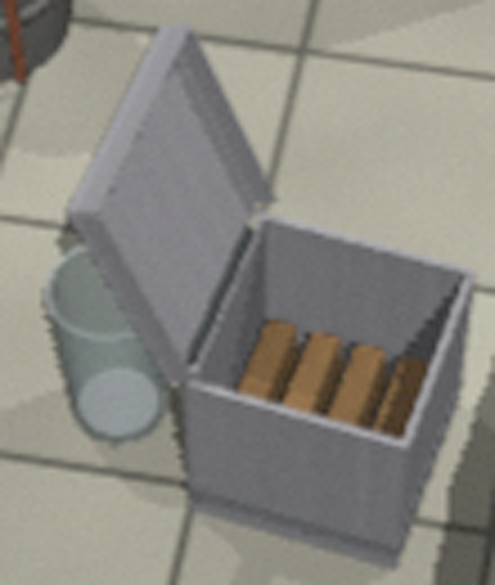

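```bash
cat > h.py <<'E'
import numpy as np
from workcell import ctrl
from scipy.spatial.transform import Rotation as Ro
def ray(n,uv,z):
    c=ctrl.camera_info(n);K,R,t=[np.array(c[k],float) for k in("camera_matrix","R","t")]
    d=R.T@np.linalg.solve(K,[uv[0],uv[1],1]);o=-R.T@t
    return o+d*(z-o[2])/d[2]
def st():
    o=ctrl.get_obs();T=Ro.from_rotvec(o["orientation"])
    print(round(o["t"],2),o["ee_pos"].round(1),"tool axes x,y,z:\n",T.as_matrix().T.round(3),"F",o["ft_force"].round(1),"w",o["width"].round(1),"q",o["qpos"].round(2))
E
python3 - <<'E'
from h import *
ct=[(60,487),(308,525),(345,280),(100,240)]; T=[ray("top",(285+(u+.5)/5-.5,120+(v+.5)/5-.5),120) for u,v in ct]
cs=[(407,440),(470,272),(263,222),(190,375)]; S=[ray("scene",(205+u/4.5,65+v/4.5),120) for u,v in cs]
for P in(T,S):
    P=np.array(P);print(P.round(0).tolist(),P.mean(0).round(1)); x=P[2]+P[3]-P[0]-P[1]; y=P[0]+P[3]-P[1]-P[2]; print(np.arctan2(x[1],x[0]),np.arctan2(-y[0],y[1]),np.linalg.norm(x)/2,np.linalg.norm(y)/2)
z=120+128*np.sin(1.95)
print("lid",[ray("top",(285+u/5,120+v/5),z).round(0) for u,v in[(148,55),(453,103)]],[ray("scene",(205+u/4.5,65+v/4.5),z).round(0) for u,v in[(72,212),(170,25)]])
print("tumbler base",ray("scene",(205+118/4.5,65+403/4.5),3),"rim",ray("scene",(205+98/4.5,65+290/4.5),110))
for uv in [(137,142),(198,158)]: print("blue edge",ray("top",uv,239).round(0))
st()
E
```

```text
[[430.0, -90.0, 120.0], [414.0, -203.0, 120.0], [527.0, -222.0, 120.0], [544.0, -108.0, 120.0]] [ 478.8 -155.9  120. ]
-0.15999466025482476 -0.1421270546422386 115.04067159481916 114.5211597062917
[[429.0, -92.0, 120.0], [413.0, -203.0, 120.0], [526.0, -216.0, 120.0], [544.0, -111.0, 120.0]] [ 477.9 -155.4  120. ]
-0.13694703617412263 -0.15623098199978736 115.22843537038096 109.41379993527379
lid [array([ 598., -111.,  239.]), array([ 580., -234.,  239.])] [array([ 596., -109.,  239.]), array([ 576., -233.,  239.])]
tumbler base [ 600.61804665 -165.13908209    3.        ] rim [ 604.73737511 -162.47425335  110.        ]
blue edge [568. 241. 239.]
blue edge [539. 120. 239.]Traceback (most recent call last):
  File "<stdin>", line 10, in <module>
  File "h.py", line 10, in st
    print(round(o["t"],2),o["ee_pos"].round(1),"tool axes x,y,z:\n",T.as_matrix().T.round(3),"F",o["ft_force"].round(1),"w",o["width"].round(1),"q",o["qpos"].round(2))
                                                                                                                            ^^^^^^^^^^^^^^^^
AttributeError: 'float' object has no attribute 'round'
```

The two views agree: caddy centre is about (478.5, −155.7) with yaw about −0.15. The tumbler is at about (602, −164), and the lid edge matches q = 1.95. I'll close the fingers and lift first.

```bash
sed -i 's/o\["width"\].round(1)/round(o["width"],1)/' h.py; cat >> h.py <<'E'
C=np.array([478.5,-155.7]);A=-.15;U=np.array([np.cos(A),np.sin(A)]);V=np.array([-U[1],U[0]])
def go(cx,cy,z):
    """print shift (cm, tool axes) to the caddy-frame point, and the spin that lines tool y up with the hinge"""
    o=ctrl.get_obs();M=Ro.from_rotvec(o["orientation"]).as_matrix();p=C+cx*U+cy*V
    s=M.T@(np.r_[p,z]-o["ee_pos"])/10; y=M[:2,1]; a=np.degrees(np.arctan2(y[0]*V[1]-y[1]*V[0],y@V))
    d=o["ee_pos"][:2]-C
    print("now caddy xy",(d@U).round(1),(d@V).round(1),"shift cm",s.round(2),"spin",-((a+90)%180-90))
E
python3 -m inch '[{"xyz":[0,0,-4],"spin":0},{"xyz":[0,0,-8],"spin":0},{"xyz":[0,0,-12],"spin":0},{"xyz":[0,0,-12],"spin":0},{"xyz":[0,0,-12],"spin":0}]' 1
python3 -c "
from h import *
st();go(165,0,340)"
```

```text
t: 0.6
ee_pos: [248.9, 573.1, 342.5]
orientation: [0.639, 3.076, 0.0]
ft_force: [0.3, 0.1, -0.3]
width: 51.2
0.6 [248.9 573.1 342.5] tool axes x,y,z:
 [[-0.917  0.398 -0.   ]
 [ 0.398  0.917  0.   ]
 [ 0.     0.    -1.   ]] F [ 0.3  0.1 -0.3] w 51.2 q [ 1.14  0.31  1.51 -0.    1.32 -0.02]
now caddy xy -335.9 686.3 shift cm [-66.04 -53.46   0.25] spin -14.884641860796762
```

```bash
python3 -m inch '[{"xyz":[-2,-1.5,0],"spin":-1},{"xyz":[-5,-4,0],"spin":-2},{"xyz":[-9,-7,0],"spin":-3},{"xyz":[-13,-10.5,0],"spin":-4},{"xyz":[-17,-14,0],"spin":-5},{"xyz":[-21,-17,0],"spin":-6},{"xyz":[-25,-20,0],"spin":-7},{"xyz":[-29,-23.5,0],"spin":-8},{"xyz":[-33,-27,0],"spin":-9},{"xyz":[-37,-30,0],"spin":-10},{"xyz":[-41,-33,0],"spin":-11},{"xyz":[-45,-36.5,0],"spin":-12},{"xyz":[-49,-40,0],"spin":-13},{"xyz":[-53,-43,0],"spin":-14},{"xyz":[-57,-46,0],"spin":-15},{"xyz":[-61,-49.5,0],"spin":-15},{"xyz":[-64,-52,0],"spin":-15},{"xyz":[-66,-53.5,0],"spin":-15},{"xyz":[-66,-53.5,0],"spin":-15},{"xyz":[-66,-53.5,0],"spin":-15}]' 1
python3 -c "
from h import *
st();go(165,0,200)"
```

```text
t: 2.6
ee_pos: [640.0, -180.7, 339.8]
orientation: [-0.234, -3.129, -0.002]
ft_force: [-0.0, 1.0, -0.9]
width: 0.7
2.6 [ 640.  -180.7  339.8] tool axes x,y,z:
 [[-0.989  0.149  0.004]
 [ 0.149  0.989  0.001]
 [-0.004  0.002 -1.   ]] F [-0.   1.  -0.9] w 0.7 q [-0.29  0.38  1.41  0.    1.35 -1.71]
now caddy xy 163.5 -0.6 shift cm [-0.21  0.05 13.98] spin 0.03325351893489881
```

```bash
python3 -m inch '[{"xyz":[0,0,2],"spin":0},{"xyz":[0,0,5],"spin":0},{"xyz":[0,0,8],"spin":0},{"xyz":[0,0,11],"spin":0},{"xyz":[0,0,13],"spin":0},{"xyz":[0,0,14],"spin":0},{"xyz":[0,0,14],"spin":0}]' 1
python3 -c "
from h import *
import cv2
cv2.imwrite('pics/s1.png',ctrl.get_image('scene')[:,:,::-1])
st();go(110,0,200)"
```

```text
t: 3.3
ee_pos: [638.1, -179.0, 198.2]
orientation: [-0.232, -3.125, -0.003]
ft_force: [-0.3, -0.2, 0.1]
width: 0.8
3.35 [ 639.1 -179.5  199.6] tool axes x,y,z:
 [[-0.989  0.148  0.005]
 [ 0.148  0.989  0.001]
 [-0.005  0.002 -1.   ]] F [0.9 0.4 0.6] w 0.7 q [-0.29  0.51  1.55  0.    1.09 -1.71]
now caddy xy 162.3 0.5 shift cm [ 5.23 -0.04 -0.01] spin 0.09205199296749811
```

View pics/s1.png

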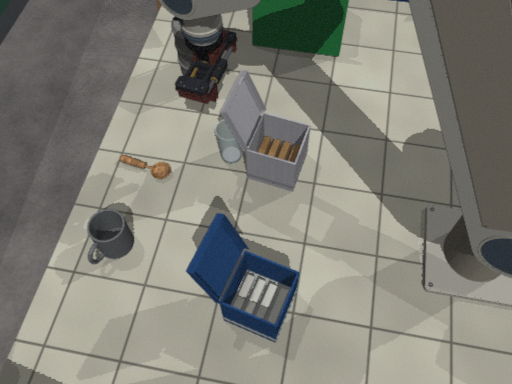

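The fingertips show at about (207,97), just behind the lid and clear of the tumbler. The image matches the computed pose. Now I push the lid forward at about 0.1 m/s.

```bash
python3 -m inch '[{"xyz":[1.5,0,0],"spin":0},{"xyz":[3,0,0],"spin":0},{"xyz":[4,0,0],"spin":0},{"xyz":[5,0,0],"spin":0},{"xyz":[6,0,0],"spin":0},{"xyz":[7,0,0],"spin":0},{"xyz":[8,0,0],"spin":0},{"xyz":[9,0,0],"spin":0},{"xyz":[9.5,0,0],"spin":0},{"xyz":[9.5,0,0],"spin":0}]' 1
python3 -c "
from h import *
import cv2
cv2.imwrite('pics/s2.png',ctrl.get_image('scene')[:,:,::-1])
st();go(50,0,200)"
```

```text
t: 4.35
ee_pos: [544.4, -165.4, 200.2]
orientation: [-0.233, -3.127, -0.003]
ft_force: [-0.4, 0.2, -0.5]
width: 0.3
4.4 [ 545.  -165.5  200.3] tool axes x,y,z:
 [[-0.989  0.148  0.005]
 [ 0.148  0.989  0.001]
 [-0.005  0.002 -1.   ]] F [-0.1 -0.2 -0. ] w 0.8 q [-0.32  0.37  1.77  0.    1.01 -1.74]
now caddy xy 67.2 0.3 shift cm [ 1.72 -0.03  0.03] spin 0.08416512562230594
```

View pics/s2.png

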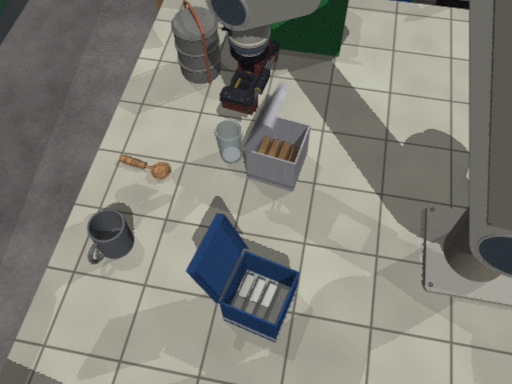

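The lid is near or past upright, with its edge at about (270,110), and the tumbler at (230,142) hasn't moved. I'll push slightly further, then hold still while it falls.

```bash
python3 -m inch '[{"xyz":[0.8,0,0],"spin":0},{"xyz":[1.6,0,0],"spin":0},{"xyz":[2,0,0],"spin":0},{"xyz":[2,0,0],"spin":0},{"xyz":[2,0,0],"spin":0},{"xyz":[2,0,0],"spin":0},{"xyz":[2,0,0],"spin":0},{"xyz":[2,0,0],"spin":0},{"xyz":[2,0,0],"spin":0},{"xyz":[2,0,0],"spin":0}]' 1
python3 -c "
from h import *
import cv2
cv2.imwrite('pics/s3.png',ctrl.get_image('scene')[:,:,::-1])
st();go(165,0,330)"
```

```text
t: 5.4
ee_pos: [525.2, -162.5, 200.3]
orientation: [-0.233, -3.128, -0.002]
ft_force: [-0.2, -0.8, 0.3]
width: 0.4
5.45 [ 525.2 -162.5  200.3] tool axes x,y,z:
 [[-0.989  0.148  0.005]
 [ 0.148  0.989  0.001]
 [-0.005  0.002 -1.   ]] F [ 0.6 -0.7  0.1] w 0.6 q [-0.32  0.34  1.81  0.    0.99 -1.74]
now caddy xy 47.2 0.3 shift cm [-11.71  -0.03 -13.03] spin 0.0879322402998497
```

View pics/s3.png

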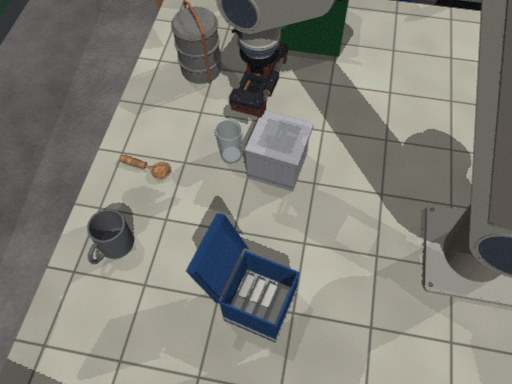

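The lid now looks shut: a flat top spans about (250–310, 115–160). The tumbler and the blue lid are where they were. I'll lift straight up and check.

```bash
python3 -m inch '[{"xyz":[0,0,-2],"spin":0},{"xyz":[0,0,-5],"spin":0},{"xyz":[0,0,-8],"spin":0},{"xyz":[0,0,-11],"spin":0},{"xyz":[0,0,-12],"spin":0},{"xyz":[0,0,-12],"spin":0},{"xyz":[0,0,-12],"spin":0},{"xyz":[0,0,-12],"spin":0},{"xyz":[0,0,-12],"spin":0},{"xyz":[0,0,-12],"spin":0}]' 1
python3 - <<'E'
from h import *
import cv2
im=ctrl.get_image('scene')[:,:,::-1];a=cv2.imread("pics/scene0.png")
c=np.hstack([cv2.resize(x[65:345,185:315],None,fx=2.1,fy=2.1,interpolation=cv2.INTER_CUBIC) for x in(a,im)])
cv2.imwrite('pics/s4.png',c);st();print(c.shape)
c0=cv2.absdiff(a,np.ascontiguousarray(im)).max(2)
print("diff tumbler base",c0[145:163,222:241].mean(),"blue lid",c0[215:300,190:245].mean())
E
```

```text
t: 6.45
ee_pos: [525.5, -162.6, 319.3]
orientation: [-0.233, -3.126, -0.003]
ft_force: [0.1, -0.5, -0.6]
width: 0.4
6.5 [ 525.6 -162.7  319.6] tool axes x,y,z:
 [[-0.989  0.148  0.007]
 [ 0.148  0.989  0.001]
 [-0.006  0.002 -1.   ]] F [-0.4  0.5 -0.2] w 0.8 q [-0.32  0.21  1.69  0.    1.24 -1.74]
(588, 546, 3)
diff tumbler base 6.380116959064328 blue lid 5.866310160427807
```

View pics/s4.png

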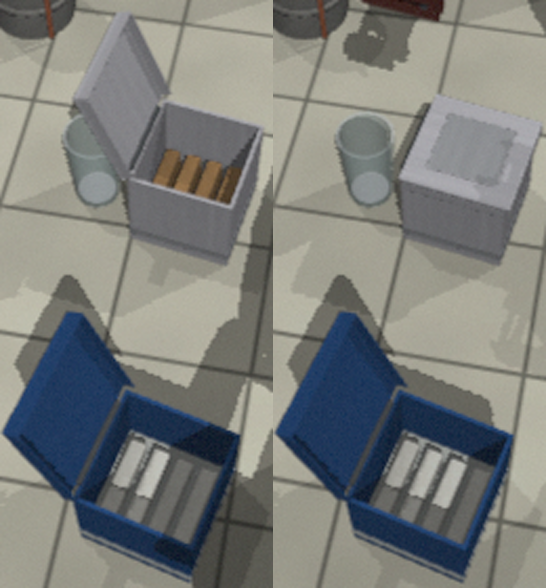

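The before/after crop shows the caddy shut flat (right half, 405–540, 95–205). The tumbler base is at (370,187), against (97+273,187) before. The blue lid is unchanged and nothing touches the robot, so I'm handing in.

```bash
python3 -c "
from workcell import ctrl
print(ctrl.close_job())"
```

```text
the job is handed in; nothing more can be done
None
```

The tea caddy is shut, and I handed the job in at about 6.5 s; the hand-in gives no verdict. With the gripper closed and pointing down, I pushed the lid from behind at about 200 mm height, well above the tumbler. Once it was past upright, I stopped and let it fall shut by its own weight.

**Last checks:**
- **Lid:** it looks flat and shut in the final picture. I had no joint reading, so the 0.06 rad limit was judged by eye.
- **Tumbler and blue tin:** the tumbler base is at the same pixels as before, upright. The blue lid is still open where it was.
- **Robot:** it finished clear at a TCP height of about 320 mm. The forces I read, at rest after each move, were 1.4 N or less; I didn't record any during the push itself.

No check failed or disagreed.

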